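# Lay the standing glass mould on its back against the stop

### The arm

A 6-joint arm with a two-finger parallel gripper is mounted at the origin on the work surface. World frame = base frame: x ahead of the robot, y to its left, z up, the work surface at z = 0. Lengths are in m, angles in rad, forces in N, time in s.
With the tool pointing down it reaches from about 0.25 to 0.775 m from the base axis. Payload 4 kg.
Tool frame: the origin (TCP) lies at the very end of the fingers, on their centre line; the grasp point (between the pads) lies 19 mm behind it; z points along the fingers, y is the line along which they close (so a half turn about z gives the same grasp; the last joint's range is limited). The gripper opens to 94 mm and grips with 3 to 60 N. Pads are 16 mm wide; open, the fingers measure 119 mm over their backs; the gripper's body (75 mm by 177 mm) begins 78 mm behind the grasp point.
Start: joints at [1.151, 0.087, 1.371, -0, 1.684, -0.103], TCP at [0.171, 0.523, 0.206] pointing down, gripper open.
Joint ranges: [-3.1, 3.1], [-0.76, 2.03], [0.27, 2.55], [-1.08, 4.22], [0.17, 2.65], [-2.57, 2.57]. Speed limits (rad/s): [2.79, 2.79, 3.14, 3.14, 3.14, 3.14].

### API

Orientations are given as a rotation vector (axis times angle).
In Python, from bench import arm gives the robot as it stands.
- The arm moves only by the tool move_arm, never from a script. Its argument "plan" is a list of rows, each a list of 4 numbers: the shift along the tool's x, y, z in units of 10 cm (1.0 is 10 cm), then the turn about the tool's z in units of 45 degrees (1.0 is 45 degrees). In form: [[tx, ty, tz, yaw], ...]. A call has 1 to 10 rows; each row shifts and turns the commanded pose from where the row before left it, along the tool's axes as they then stand; what a row does not reach is not made up. A row lasts 1/8 s, in which the tool goes at most 62.5 mm and 10.7 degrees, less where a joint would pass 70% of its speed; a pose out of reach is approached as far as the arm can. A call with a number of a shift or a turn outside -1 to 1 is refused whole. A call with a gripper value outside its range is refused whole. "grip" is the closure, from -1 (fully open) to 1 (shut), set as the call begins (left out, the last holds). The fingers move at their own pace and stop on an object; "grip_force" is the grip in N (left out, the last holds). Time passes only in rows, so rows that do not move let the fingers close. It gives the time, the measured TCP pose, the force, the opening and the grip force at its end, in the units of the state.
- arm.get_obs(): the state, without advancing time (a new reading comes with each control period).
- arm.snapshot(name): name is "scene" or "top"; returns a dict with "frame" (420x560x3 uint8, red, green, blue), "fx", "fy", "cx", "cy" (pixels), "R" (3x3) and "t" (3): a world point X has camera coordinates R X + t. Camera axes: x right, y down, z forward; pixel columns grow to the right and rows downward; lengths in m; the calibration is good to about 2 mm. A picture is of the moment at which its call begins. There is no depth.
- arm.finish_job(): hands the job in; it is judged then, once.
The state is a dict: "clock": time; "joint_positions": joint angles; "qd": joint speeds; "tau": joint torques, N m; "eef_pos": TCP position; "ee_rot": TCP orientation; "contact_force": force on the tool from outside, world axes, zero at the start; "moment": the same for the moment, N m; "opening": finger opening in m; "grip_force": force on a finger pad.
Only numpy, scipy, OpenCV 4.12 (cv2) and the standard library are available. Lean on these libraries where they do the work, as an engineer would, in place of code of your own. Each camera call takes 0.05 s, during which the arm holds its last target. There are 200 camera calls.

### The job

Get the wooden half mould ready for the next piece of glass: it stands on end on the cork pad, so push it over onto its back, hollow side up and top end towards the yellow stop, then push it along the pad until that end sits square against the stop. Only push it with the fingers, never lift it, and leave the tumbler, the jar and the shears where they are.

Things in the scene. Friction and masses are not known exactly. Their poses are not given: they have to be found in the camera images.
- mould_bed: Fixed cork pad, 360 mm long (its x), 160 mm wide (y), top 12 mm above the bench, with a yellow steel stop bar across its +x end. Origin on the bench surface on the pad's centre line; the pad runs from x = -215 to +145 mm. The stop is 160 mm wide, 14 mm thick, its top 40 mm above the bench; its face looks to -x and is at x = +105 mm. z is up.
- stop_face (a point): Point on the stop's face, in the middle of its width, at the level of the pad's top. Axes as those of mould_bed: +x points along the pad into the stop.
- mould: Loose wooden half mould, 60 mm deep (its x), 80 wide (y), 130 high (z), 0.28 to 0.56 kg, standing on end on the cork pad near the end away from the stop. Origin: centre of its underside as it stands. Its flat -x face has a charred bulb-shaped hollow 30 mm deep; its plain back, +x, looks towards the stop. Lying on its back, its z points level at the stop and its x straight down.
- mould_mouth (a point): Centre of the mould's top end (130 mm from the underside along the mould's z, x = y = 0). The hollow opens here through a neck slot 26 mm wide in the -x face; beside it the top 30 mm of that face is solid, 13 to 40 mm either side of the middle. Pushed on that solid part the mould tips over its +x bottom edge, hardly sliding.
- mould_middle (a point): Middle of the mould block (65 mm from the underside along the mould's z). The mould balances at a lean of roughly 25 degrees and falls by itself beyond that. Lying, its top side is 60 mm above the pad and this point 30 mm.
- tumbler: Loose green glass tumbler, 68 mm across the rim, 90 mm high, standing on the bench beside the pad. Origin: centre of its underside. To be left alone.
- frit_jar: Loose amber jar with a blue cap, 60 mm across, 75 mm high, standing on the bench beside the pad. Origin: centre of its underside. To be left alone.
- shears: Loose steel shears with red handles, about 200 mm long (its x, blades to +x) and 66 mm wide, 14 mm high, lying on the bench on the other side of the pad. Origin: at the pivot, on the bench. To be left alone.

How it is judged:
By the outcome, as a careful person would: the job done as asked, in the order asked, and still so for the second after the job is handed in, with the robot touching nothing.
It also fails if it takes over 40 s, if anything falls off the work surface, if the arm or the gripper's body presses on something with over 40 N, if the wrist force passes 120 N, or if a joint passes its speed limit or range.

## Working session

There is one attempt and no reset: what is moved stays moved. The work goes in short steps, Python scripts to look and compute and a tool call to move; the robot and the scene stay as the last step left them, time stands still between calls to the robot, and variables do not carry over. Pictures are saved under pics/ and viewed, at most 10 in all, crops included, and the job is handed in when it is done.

Besides the shell and the picture viewer there is one more tool, called after ">>>" as name(argument=value, ...), one argument or row to a line, values as JSON. move_arm: Moves the arm, as the interface text tells. Shifts and turns lie within -1 to 1; 1 stands for 10 cm of shift or 45 degrees of turn. Its arguments: {"type":"object","properties":{"plan":{"type":"array"},"grip":{"type":"number"},"grip_force":{"type":"number"}},"required":["plan"]}

```bash
mkdir -p pics
cat > h.py <<'E'
import numpy as np,cv2
from bench import arm
def snap(n,f):
    s=arm.snapshot(n); cv2.imwrite('pics/'+f,s['frame'][:,:,::-1]); return s
def ray(s,u,v):
    R=np.array(s['R']);t=np.array(s['t'])
    d=R.T@np.array([(u-s['cx'])/s['fx'],(v-s['cy'])/s['fy'],1]); return -R.T@t,d
def atz(s,u,v,z):
    c,d=ray(s,u,v); return c+d*(z-c[2])/d[2]
def proj(s,X):
    p=np.array(s['R'])@np.array(X)+np.array(s['t']); return s['fx']*p[0]/p[2]+s['cx'],s['fy']*p[1]/p[2]+s['cy']
E
python3 - <<'E'
from h import *
import pickle
d={n:snap(n,n+'1.png') for n in('scene','top')}
pickle.dump(d,open('s1.pkl','wb'))
for n in d: print(n,ray(d[n],280,210),d[n]['fx'])
print(arm.get_obs())
E
```

```text
scene (array([0.9288554 , 0.28323026, 0.67765001]), array([-0.49630152, -0.30200581, -0.81401631])) 399.65900488952934
top (array([0.46772504, 0.09638439, 0.7943509 ]), array([ 0.09312863, -0.02147841, -0.99545666])) 393.912709270551
{'clock': 0.1, 'joint_positions': array([ 1.15088139e+00,  8.78795125e-02,  1.37207716e+00, -4.35520874e-06,
        1.68358883e+00, -1.03098306e-01]), 'qd': array([-0.001804  , -0.00110888, -0.00444506, -0.00120777,  0.00042192,
        0.00035127]), 'tau': array([ 3.55104523e-03, -3.41251302e+01, -3.03301084e+01,  7.19995913e-02,
        3.04245693e-02, -1.20906975e-04]), 'eef_pos': array([0.1711556 , 0.52218223, 0.20443525]), 'ee_rot': array([-4.95497269e-01, -3.10176278e+00,  2.96452474e-03]), 'contact_force': array([ 1.34659883, -0.67615203,  0.50606368]), 'moment': array([ 0.04135156,  0.00713772, -0.03776465]), 'grip_force': 0.0, 'opening': 0.09411174026502313}
```

View pics/scene1.png

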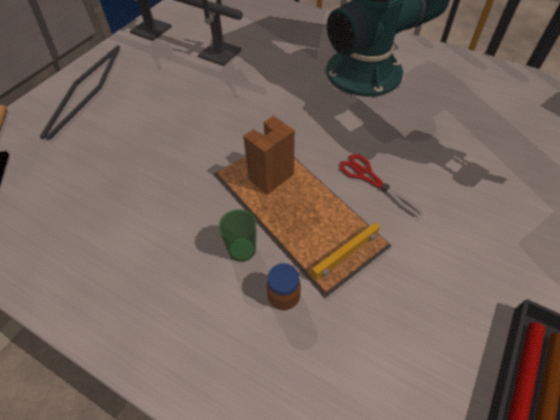

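View pics/top1.png

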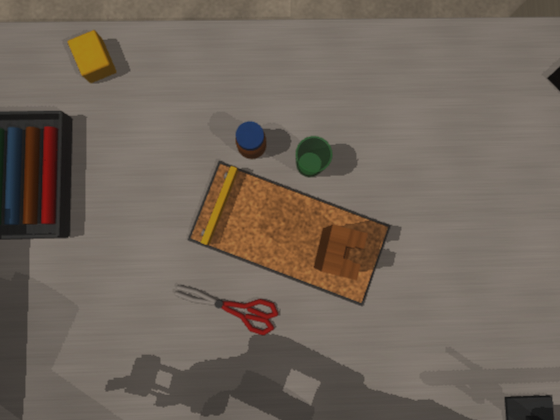

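The scene picture shows the mould standing at about (270,155) and the stop at (347,250). The top picture has pad corners at about (220,162), (389,227), (362,303) and (190,239), the mould at about (345,250), the tumbler at (313,155), the jar at (251,140) and the shears at (220,303). Next I'll enlarge the mould in both views.

Run:
```python
from h import *
import pickle
d=pickle.load(open('s1.pkl','rb'))
t=d['top'];s=d['scene']
for p in [(220,162),(389,227),(362,303),(190,239)]: print(atz(t,*p,.012))
a=t['frame'][150:310,180:400,::-1];b=s['frame'][110:300,210:400,::-1]
cv2.imwrite('pics/z.png',np.hstack([cv2.resize(a,(440,320),interpolation=2),cv2.resize(b,(320,320),interpolation=2)]))
a=cv2.resize(t['frame'][210:300,300:400,::-1],(400,360),interpolation=2);b=cv2.resize(s['frame'][110:200,210:310,::-1],(400,360),interpolation=2)
cv2.imwrite('pics/z2.png',np.hstack([a,b]))
```

```text
[0.6404043  0.19777536 0.012     ]
[ 0.50201646 -0.13766385  0.012     ]
[ 0.35397863 -0.07720644  0.012     ]
[0.48735199 0.25840305 0.012     ]
```

View pics/z2.png

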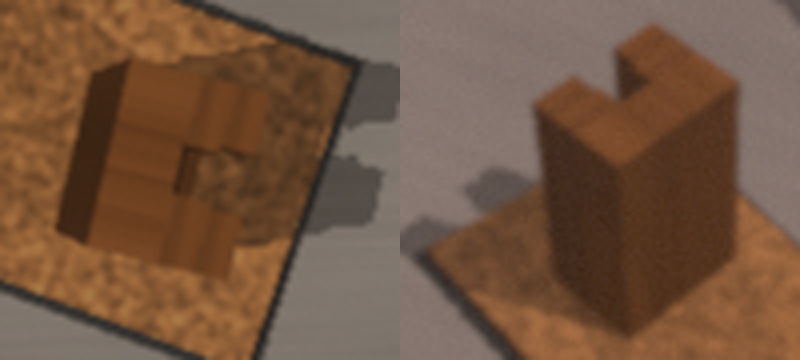

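The enlargement shows the top-face corners. In the top view they are at about (332.5,225), (321.2,270.7), (358,280) and (367.5,233.7). In the scene view they are at (265,151.2), (294.5,131.2), (244.2,135.7) and (273.7,116.2). The back faces the stop. Now I'll fit the poses.

```bash
cat > fit.py <<'E'
from h import *
import pickle
from scipy.optimize import least_squares
d=pickle.load(open('s1.pkl','rb'))
t=d['top'];s=d['scene']
def fit(obs,x0):
    def X(p,q): c,k=np.cos(p[3]),np.sin(p[3]); return np.array([p[0]+c*q[0]-k*q[1],p[1]+k*q[0]+c*q[1],p[2]+q[2]])
    r=least_squares(lambda p:np.concatenate([np.subtract(proj(v,X(p,q)),u) for v,q,u in obs]),x0,loss='soft_l1')
    return r.x,np.abs(r.fun).reshape(-1,2)
bed=[(t,(.145,-.08,.012),(220,162)),(t,(-.215,-.08,.012),(389,227)),(t,(-.215,.08,.012),(362,303)),(t,(.145,.08,.012),(190,239)),
 (s,(.145,-.08,.012),(326,287)),(s,(.145,.08,.012),(388,243)),(s,(-.215,-.08,.012),(217,173))]
a=.03;b=.04
m=[(t,(a,-b,.13),(332.5,225)),(t,(a,b,.13),(321.2,270.7)),(t,(-a,b,.13),(358,280)),(t,(-a,-b,.13),(367.5,233.7)),
 (t,(a,-b,0),(323.7,228)),(t,(a,b,0),(314.2,268)),
 (s,(a,-b,.13),(265,151.2)),(s,(a,b,.13),(294.5,131.2)),(s,(-a,-b,.13),(244.2,135.7)),(s,(-a,b,.13),(273.7,116.2)),(s,(a,-b,0),(267,193.7))]
if __name__=='__main__':
    th=np.arctan2(.336,.138)
    for o in(bed,m):
        p,e=fit(o,[.46,.0,.0,th]); print(p.round(4),np.degrees(p[3]).round(2));print(e.round(1).tolist())
    for n,u,z in[('tum',(313,155),.05),('jar',(250,135),.075),('sh',(220,303),.01),('h',(268,330),.01),('blade',(177,288),.005),('h2',(279,310),.005)]:print(n,atz(t,*u,z).round(3))
E
python3 fit.py
```

```text
[0.5086 0.0927 0.0017 1.1876] 68.05
[[0.2, 1.5], [0.3, 0.2], [0.0, 0.1], [0.5, 0.7], [0.2, 4.1], [0.4, 0.2], [0.4, 1.6]]
[ 0.4559 -0.0238  0.0119  1.2995] 74.46
[[0.7, 0.4], [0.7, 0.9], [0.8, 0.6], [0.7, 0.3], [0.5, 0.3], [0.6, 0.5], [0.2, 0.8], [0.7, 0.7], [0.9, 0.1], [0.1, 0.5], [0.7, 1.5]]
tum [0.642 0.014 0.05 ]
jar [0.676 0.133 0.075]
sh [0.361 0.201 0.01 ]
h [0.307 0.108 0.01 ]
blade [0.392 0.286 0.005]
h2 [0.344 0.086 0.005]
```

>>> move_arm(
  plan=[
    [0,0,0,0.215],
    [0,0,0,0.215],
    [0,0,0,0.215],
    [0,0,0,0.215],
    [0,0,0,0.215],
    [0,0,0,0.215],
    [0,0,0,0.215],
    [0,0,0,0.215],
    [0,0,0,0.22],
    [0,0,0,0],
  ],
  grip=0.15,
)

```text
clock: 1.35
eef_pos: [0.1712, 0.5224, 0.2049]
ee_rot: [2.498, 1.905, -0.002]
contact_force: [-0.7, -1.0, 0.0]
opening: 0.04
grip_force: 0.0
```

```bash
cat > go.py <<'E'
import sys
from h import *
from scipy.spatial.transform import Rotation as Ro
def go(X,ang):
    o=arm.get_obs();R=Ro.from_rotvec(o['ee_rot']).as_matrix()
    a=np.degrees(np.arctan2(R[1,0],R[0,0]))
    print('pos',o['eef_pos'].round(4),'ang',a.round(2),'open',round(o['opening'],4),'F',o['contact_force'].round(1),'t',o['clock'])
    print('shift units',(R.T@(np.array(X)-o['eef_pos'])*10).round(3),'yaw',((a-ang)/45).round(3))
if __name__=='__main__': go([float(x) for x in sys.argv[1:4]],float(sys.argv[4]))
E
python3 go.py .439 -.0845 .206 74.46
```

```text
pos [0.1712 0.5224 0.2049] ang 74.67 open 0.04 F [-0.7 -1.   0. ] t 1.35
shift units [-5.145  4.187 -0.006] yaw 0.005
```

>>> move_arm(
  plan=[
    [-0.2,0.16,0,0],
    [-0.36,0.29,0,0],
    [-0.36,0.29,0,0],
    [-0.36,0.29,0,0],
    [-0.36,0.29,0,0],
    [-0.36,0.29,0,0],
    [-0.36,0.29,0,0],
    [-0.36,0.29,0,0],
    [-0.36,0.29,0,0],
    [-0.36,0.29,0,0],
  ],
)

```text
clock: 2.6
eef_pos: [0.3469, 0.1159, 0.2054]
ee_rot: [2.496, 1.907, 0.001]
contact_force: [0.2, 1.1, 0.4]
opening: 0.0397
grip_force: 0.0
```

>>> move_arm(
  plan=[
    [-0.36,0.29,0,0],
    [-0.36,0.29,0,0],
    [-0.36,0.29,0,0],
    [-0.36,0.29,0,0],
    [-0.2,0.19,0,0],
    [-0.06,0.07,0,0],
    [0,0,0,0],
    [0,0,0,0],
  ],
)

```text
clock: 3.6
eef_pos: [0.4379, -0.0834, 0.2055]
ee_rot: [-2.498, -1.905, -0.0]
contact_force: [-0.1, -0.3, -0.7]
opening: 0.0396
grip_force: 0.0
```

```bash
python3 go.py .439 -.0845 .130 74.46
```

```text
pos [ 0.4379 -0.0834  0.2055] ang 74.66 open 0.0396 F [-0.1 -0.3 -0.7] t 3.6
shift units [-0.008  0.013  0.755] yaw 0.004
```

>>> move_arm(
  plan=[
    [0,0.01,0.25,0],
    [0,0,0.25,0],
    [0,0,0.25,0],
    [0,0,0,0],
    [0.05,0,0,0],
    [0.05,0,0,0],
    [0.05,0,0,0],
    [0.03,0,0,0],
    [0,0,0,0],
  ],
)

```text
clock: 4.72
eef_pos: [0.4442, -0.0671, 0.1306]
ee_rot: [2.499, 1.903, 0.0]
contact_force: [0.6, 0.3, -0.2]
opening: 0.04
grip_force: 0.0
```

```bash
python3 - <<'E'
from h import *
a=snap('scene','s2.png');b=snap('top','t2.png')
c=lambda i,y,x:cv2.resize(i['frame'][y:y+150,x:x+200,::-1],(400,300),interpolation=2)
cv2.imwrite('pics/c2.png',np.hstack([c(a,60,180),c(b,170,220)]))
E
python3 go.py .4559 -.0238 .130 74.46
```

```text
pos [ 0.444  -0.0674  0.1305] ang 74.55 open 0.04 F [ 0.6 -0.3 -0.6] t 4.825
shift units [ 0.451 -0.002  0.005] yaw 0.002
```

View pics/c2.png

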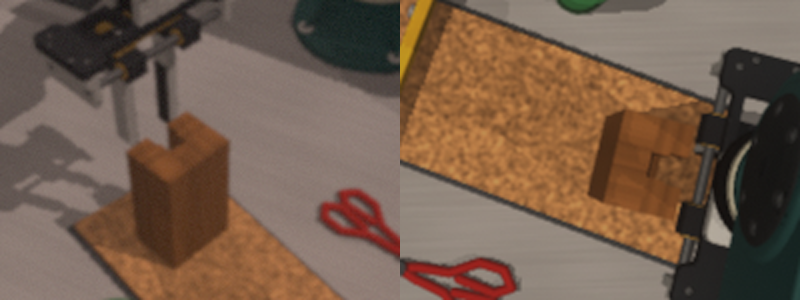

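The fingers stand just behind the mould, one on each side of the slot (left crop at about (125,130) and (170,105)). Start pushing.

>>> move_arm(
  plan=[
    [0.04,0,0,0],
    [0.04,0,0,0],
    [0.04,0,-0.005,0],
    [0.04,0,-0.005,0],
    [0.04,0,-0.005,0],
    [0.04,0,-0.005,0],
    [0.04,0,-0.005,0],
    [0.04,0,-0.005,0],
  ],
)

```text
clock: 5.82
eef_pos: [0.4526, -0.0361, 0.1335]
ee_rot: [-2.5, -1.903, -0.0]
contact_force: [-0.7, -0.0, 1.1]
opening: 0.04
grip_force: 0.2
```

>>> move_arm(
  plan=[
    [0.04,0,-0.01,0],
    [0.04,0,-0.01,0],
    [0.04,0,-0.01,0],
    [0.04,0,-0.01,0],
    [0.04,0,-0.01,0],
  ],
)

```text
clock: 6.45
eef_pos: [0.4579, -0.0169, 0.1385]
ee_rot: [-2.5, -1.903, -0.0]
contact_force: [1.6, 0.5, 0.7]
opening: 0.04
grip_force: 0.0
```

```bash
python3 - <<'E'
from h import *
a=snap('scene','s3.png');b=snap('top','t3.png')
c=lambda i,y,x:cv2.resize(i['frame'][y:y+150,x:x+200,::-1],(400,300),interpolation=2)
cv2.imwrite('pics/c3.png',np.hstack([c(a,60,180),c(b,170,220)]))
E
python3 go.py .4559 -.0238 .130 74.46
```

```text
pos [ 0.4581 -0.0168  0.1386] ang 74.58 open 0.0399 F [ 0.2 -0.  -0.3] t 6.55
shift units [-0.073 -0.002  0.086] yaw 0.003
```

View pics/c3.png

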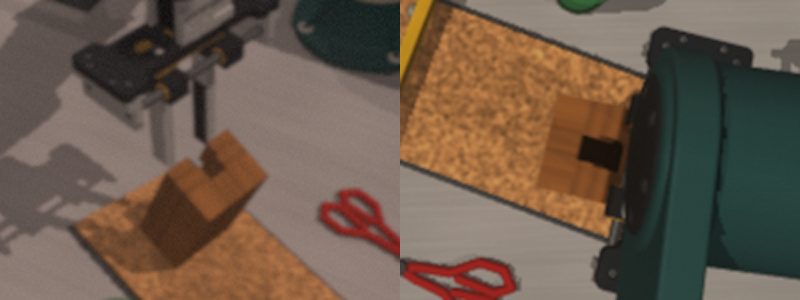

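The mould leans about 30° with almost no force on the tool, so it is at the tipping point. I'll push on a little.

>>> move_arm(
  plan=[
    [0.04,0,-0.01,0],
    [0.04,0,-0.01,0],
    [0,0,0,0],
    [0,0,0,0],
    [0,0,0,0],
    [0,0,-0.2,0],
    [-0.2,0,-0.3,0],
    [-0.4,0,0,0],
    [-0.4,0,0,0],
    [-0.2,0,0,0],
  ],
)

```text
clock: 7.8
eef_pos: [0.4275, -0.1268, 0.1906]
ee_rot: [2.501, 1.9, -0.0]
contact_force: [0.8, 0.1, -0.4]
opening: 0.0403
grip_force: 0.0
```

```bash
python3 - <<'E'
from h import *
import pickle
a=snap('scene','s4.png');b=snap('top','t4.png')
pickle.dump({'scene':a,'top':b},open('s4.pkl','wb'))
c=lambda i,y,x:cv2.resize(i['frame'][y:y+150,x:x+200,::-1],(400,300),interpolation=2)
cv2.imwrite('pics/c4.png',np.hstack([c(a,120,210),c(b,160,185)]))
E
python3 go.py .4559 -.0238 .130 68
```

```text
pos [ 0.4276 -0.1267  0.1904] ang 74.35 open 0.0402 F [-0.6  0.5  0.3] t 7.9
shift units [ 1.068 -0.005  0.604] yaw 0.141
```

View pics/c4.png

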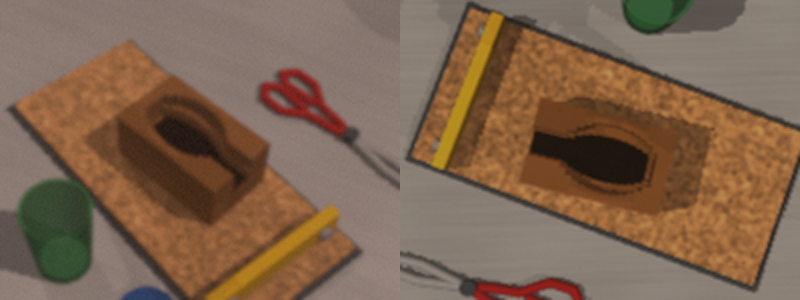

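The mould lies on its back with the hollow up and the mouth towards the stop. The top-side corners in the crops convert to full-image pixels for the fit.

```bash
cat > f2.py <<'E'
from fit import *
L=.065;b=.04;h=.06
m=[(t,(L,-b,h),(255,209)),(t,(L,b,h),(245.5,250)),(t,(-L,b,h),(315,266.5)),(t,(-L,-b,h),(324,225)),
(s,(L,-b,h),(316,209)),(s,(L,-b,0),(316,231)),(s,(L,b,h),(345,193.5)),(s,(-L,-b,h),(269,179)),(s,(-L,b,h),(299,158))]
bb=bed+[(t,(.105,-.08,.04),(236.5,167.5)),(t,(.105,.08,.04),(208.5,244))]
q,e=fit(bb,[.5,.09,0,1.2]);print(q.round(4),np.degrees(q[3]),e.round(1).tolist())
p,e=fit(m,[.48,.07,.012,1.3]);print(p.round(4),np.degrees(p[3]),e.round(1).tolist())
c,k=np.cos(q[3]),np.sin(q[3]);D=p[:2]-q[:2];print('bed frame mould centre',c*D[0]+k*D[1],-k*D[0]+c*D[1])
E
python3 f2.py
```

```text
[0.509  0.0927 0.0019 1.1874] 68.03354058555674 [[0.2, 1.2], [0.2, 0.4], [0.0, 0.1], [0.5, 0.9], [0.1, 4.3], [0.3, 0.1], [0.5, 1.5], [1.1, 0.1], [1.4, 1.2]]
[0.4838 0.0734 0.0122 1.3099] 75.04900805538206 [[0.5, 0.6], [0.6, 0.8], [0.8, 1.2], [0.1, 0.0], [1.3, 7.8], [0.6, 3.1], [0.2, 1.3], [0.9, 0.2], [2.9, 0.6]]
bed frame mould centre -0.027303370274404035 0.016121571209392713
```

>>> move_arm(
  plan=[
    [0,0,0,0.14],
    [0.25,0,0,0],
    [0.25,0,0,0],
    [0.25,0,0,0],
    [0.2,0,0,0],
    [0,0,0,0],
    [0,0,0,0],
  ],
)

```text
clock: 8.78
eef_pos: [0.4631, -0.0369, 0.1904]
ee_rot: [2.6, 1.763, -0.001]
contact_force: [0.2, 0.5, 0.6]
opening: 0.0395
grip_force: 0.0
```

```bash
python3 go.py .4511 -.0242 .03 68.03
```

```text
pos [ 0.4631 -0.0369  0.1904] ang 68.28 open 0.0395 F [0.2 0.5 0.6] t 8.775
shift units [ 0.074 -0.158  1.604] yaw 0.005
```

>>> move_arm(
  plan=[
    [0.05,-0.16,0,0.005],
    [0,0,0.4,0],
    [0,0,0.4,0],
    [0,0,0.4,0],
    [0,0,0.3,0],
    [0,0,0.1,0],
    [0,0,0,0],
    [0,0,0,0],
  ],
)

```text
clock: 9.78
eef_pos: [0.4514, -0.0266, 0.0322]
ee_rot: [2.603, 1.756, 0.004]
contact_force: [0.4, -0.6, 0.8]
opening: 0.0396
grip_force: 0.0
```

>>> move_arm(
  plan=[
    [0.06,0,0,0],
    [0.06,0,0,0],
    [0.06,0,0,0],
    [0.06,0,0,0],
    [0.06,0,0,0],
    [0.06,0,0,0],
    [0.06,0,0,0],
    [0.06,0,0,0],
    [0.06,0,0,0],
    [0.06,0,0,0],
  ],
)

```text
clock: 11.02
eef_pos: [0.473, 0.0297, 0.0304]
ee_rot: [2.604, 1.757, 0.001]
contact_force: [-1.3, -2.0, 1.4]
opening: 0.0401
grip_force: 1.2
```

```bash
python3 go.py .4511 -.0242 .03 68.03
```

```text
pos [0.473  0.0297 0.0304] ang 68.01 open 0.0401 F [-1.3 -2.   1.4] t 11.025
shift units [-0.582 -0.002  0.004] yaw -0.0
```

>>> move_arm(
  plan=[
    [0.06,0,0,0],
    [0.06,0,0,0],
    [0.06,0,0,0],
    [0.06,0,0,0],
    [0.05,0,0,0],
    [0.03,0,0,0],
    [0,0,0,0],
  ],
)

```text
clock: 11.9
eef_pos: [0.4849, 0.0596, 0.0304]
ee_rot: [-2.603, -1.757, -0.001]
contact_force: [-0.8, -0.2, -0.5]
opening: 0.0399
grip_force: 0.1
```

```bash
python3 - <<'E'
from h import *
b=snap('top','t5.png');a=snap('scene','s5.png')
c=lambda i,y,x:cv2.resize(i['frame'][y:y+150,x:x+200,::-1],(400,300),interpolation=2)
cv2.imwrite('pics/c5.png',np.hstack([c(a,130,210),c(b,150,185)]))
E
python3 go.py .4511 -.0242 .03 68.03
```

```text
pos [0.4848 0.0595 0.0305] ang 68.03 open 0.04 F [-0.7  0.2 -0.4] t 12.0
shift units [-0.902  0.     0.004] yaw -0.0
```

View pics/c5.png

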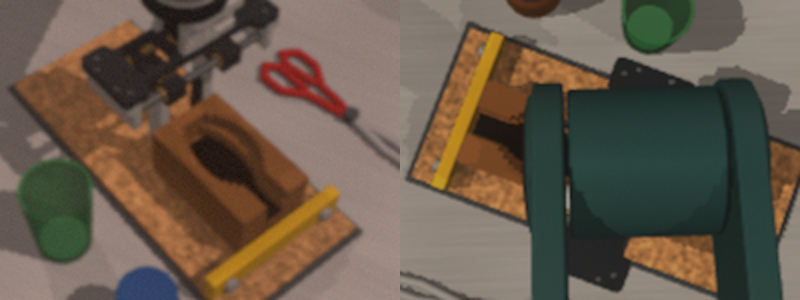

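The mouth end is nearly at the stop and looks parallel to it, with a gap of a few mm. I'll push on gently and watch the force.

>>> move_arm(
  plan=[
    [0.02,0,0,0],
    [0.02,0,0,0],
    [0.01,0,0,0],
    [0,0,0,0],
  ],
)

```text
clock: 12.5
eef_pos: [0.4866, 0.0636, 0.0305]
ee_rot: [2.604, 1.757, 0.0]
contact_force: [0.3, -2.8, 0.5]
opening: 0.0399
grip_force: 1.0
```

>>> move_arm(
  plan=[
    [0.01,0,0,0],
    [0.01,0,0,0],
  ],
)

```text
clock: 12.75
eef_pos: [0.4868, 0.0643, 0.0305]
ee_rot: [2.603, 1.756, -0.004]
contact_force: [-3.4, -7.4, 2.8]
opening: 0.0402
grip_force: 3.8
```

```bash
python3 go.py .495 .0845 .03 68.03
```

```text
pos [0.4868 0.0643 0.0305] ang 68.03 open 0.0402 F [-3.4 -7.4  2.8] t 12.75
shift units [0.218 0.    0.005] yaw -0.0
```

>>> move_arm(
  plan=[
    [0.01,0,0,0],
    [0.01,0,0,0],
    [0,0,0,0],
  ],
)

```text
clock: 13.12
eef_pos: [0.4868, 0.0642, 0.0306]
ee_rot: [2.601, 1.755, -0.01]
contact_force: [-5.7, -9.3, 4.6]
opening: 0.0396
grip_force: 5.9
```

```bash
python3 go.py .4511 -.0242 .03 68.03
```

```text
pos [0.4868 0.0642 0.0306] ang 68.01 open 0.0396 F [-5.7 -9.3  4.6] t 13.125
shift units [-0.953  0.     0.012] yaw -0.0
```

It is firmly seated: the force went up and the position did not change. Back off, lift clear, then look.

>>> move_arm(
  plan=[
    [-0.05,0,0,0],
    [-0.15,0,0,0],
    [-0.25,0,0,0],
    [0,0,-0.3,0],
    [0,0,-0.4,0],
    [0,0,-0.4,0],
    [-0.4,0,-0.4,0],
    [-0.4,0,0,0],
    [-0.4,0,0,0],
    [-0.4,0,0,0],
  ],
)

```text
clock: 14.38
eef_pos: [0.4107, -0.1238, 0.1806]
ee_rot: [2.603, 1.758, 0.002]
contact_force: [0.3, -0.4, 0.4]
opening: 0.0395
grip_force: 0.0
```

```bash
python3 - <<'E'
from h import *
b=snap('top','t6.png');a=snap('scene','s6.png')
c=lambda i,y,x:cv2.resize(i['frame'][y:y+150,x:x+130,::-1],(390,450),interpolation=2)
cv2.imwrite('pics/c6.png',np.hstack([c(a,150,265),c(b,130,185)]))
from fit import d
for n,i in(('top',b),('scene',a)):
    D=np.abs(i['frame'].astype(int)-d[n]['frame']).max(2)
    for nm,X in(('tumbler',(.642,.014,.045)),('jar',(.676,.133,.04)),('shears',(.361,.201,.01)),('handles',(.32,.1,.01))):
        u,v=map(int,proj(i,X)); print(n,nm,D[v-12:v+12,u-12:u+12].mean().round(1))
E
python3 go.py .4511 -.0242 .03 68.03
```

```text
top tumbler 6.3
top jar 7.8
top shears 10.2
top handles 12.1
scene tumbler 3.7
scene jar 3.7
scene shears 4.1
scene handles 13.2
pos [ 0.4101 -0.1254  0.1805] ang 67.74 open 0.0397 F [0.6 0.5 0.7] t 14.475
shift units [ 1.092 -0.005  1.504] yaw -0.006
```

View pics/c6.png

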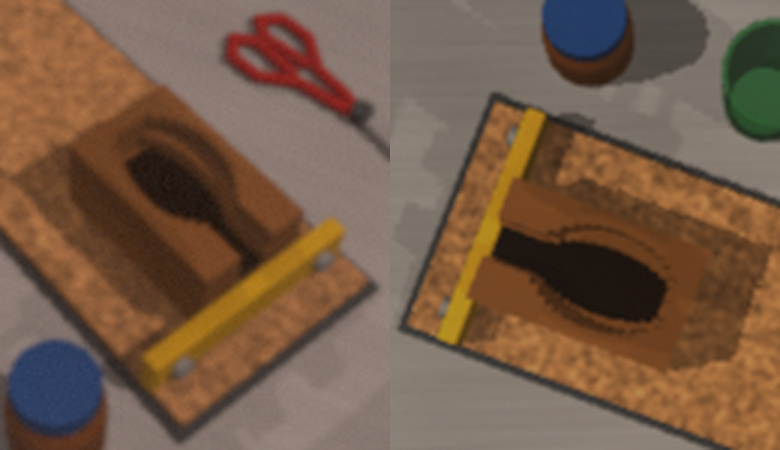

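The mould lies hollow up, with its mouth end (right crop, (508,180) to (470,295)) against the stop and its sides parallel to the pad's edges. The tumbler, jar and shears are where they were. Handing in.

```bash
python3 -c "
from bench import arm
print(arm.finish_job())"
```

```text
the job is handed in; nothing more can be done
None
```

I pushed the mould onto its back, hollow side up, and slid it along until its top end stopped against the yellow stop; it looks square to within about 1–2°. The tumbler, jar and shears weren't moved, and I handed the job in at about 14.5 s; no verdict came back.

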